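# Unclip the charger's cell cover and park it in the stand

## Robot

A 6-joint arm with a two-finger parallel gripper is mounted at the origin on the work surface. World frame = base frame: x ahead of the robot, y to its left, z up, the work surface at z = 0. Lengths are in m, angles in rad, forces in N, time in s.
With the tool pointing down it reaches from about 0.35 to 0.925 m from the base axis. Payload 6.4 kg.
Tool frame: the origin (TCP) lies on the front face of the gripper's body, between the roots of the fingers; the fingertips stand 73 mm ahead of it and the grasp point (between the pads) lies 54 mm ahead of it; z points along the fingers, y is the line along which they close (so a half turn about z gives the same grasp; the last joint's range is limited). The gripper opens to 85 mm and grips with 20 to 120 N. Pads are 22 mm wide; open, the fingers measure 114 mm over their backs; the gripper's body (76 mm by 85 mm) begins 54 mm behind the grasp point. The pads swing forward as they close: fully open they stand 13 mm farther back than shut.
Start: joints at [-1.284, 0.245, 1.558, -0, 1.339, -0.174], TCP at [0.289, -0.582, 0.304] pointing down, gripper open.
Joint ranges: [-3.13, 3.13], [-1.02, 2.26], [0.13, 2.54], [-0.95, 4.09], [0.21, 2.88], [-2.74, 2.74]. Speed limits (rad/s): [2.57, 2.57, 3.14, 3.14, 3.14, 3.14].

## Interface

Orientations are given as a unit quaternion [w, x, y, z].
In Python, from workcell import manip, viewer gives the robot as it stands. The module is installed in compiled form; this text tells all that it offers.
- The arm moves only by the tool apply_moves, never from a script. Its argument "plan" is a list of rows, each a list of 3 entries, a list of its own where there are three numbers: the shift along the world's x, y, z in mm, then the turn about the world's z in degrees, then the closure, from 0 (fully open) to 1 (shut). A call has exactly 5 rows; each row is the pose to reach, as a shift and turn from the pose commanded when the call began; what a row does not reach only later rows make up. A row lasts 1/10 s, in which the tool goes at most 50 mm and 8.59 degrees, less where a joint would pass 70% of its speed; a pose out of reach is approached as far as the arm can. A call with a gripper value outside its range is refused whole. The fingers move at their own pace and stop on an object; "squeeze" is the grip in N (left out, the last holds). Time passes only in rows, so rows that repeat a pose let the fingers close, or fill a call up. It gives the time, the measured TCP pose, the force, the opening and the grip force at its end, in the units of the state.
- manip.read_state(): the state, without advancing time (a new reading comes with each control period).
- viewer.get_image(name): name is "scene" or "top" or "wrist"; returns (picture, depth): 400x640x3 uint8, red, green, blue; 400x640 float32, m along the optical axis (not along the pixel's ray), 0 where there is no reading.
- viewer.camera_params(name): a dict with "fx", "fy", "cx", "cy" (pixels), "k1" (the pictures are not rectified: a ray, as slopes to the right and down, at radius r is drawn at 1 + k1 r^2 times it, then the intrinsics apply), "position" and "orientation" of the camera in the world. Camera axes: x right, y down, z forward; pixel columns grow to the right and rows downward; lengths in m; the calibration is good to about 2 mm. A picture is of the moment at which its call begins: read the wrist's pose just before it. camera_params takes no time and is no camera call; for the wrist camera it gives the pose at the moment of the call.
- manip.sign_off(): hands the job in; it is judged then, once.
The state is a dict: "time": time; "q": joint angles; "qvel": joint speeds; "joint_efforts": joint torques, N m; "tool_pos": TCP position; "orientation": TCP orientation; "ft_force": force on the tool from outside, world axes, zero at the start; "wrist_torque": the same for the moment, N m; "finger_gap": finger opening in m; "gripper_force": force on a finger pad.
Only numpy, scipy, OpenCV 4.12 (cv2) and the standard library are available. Lean on these libraries where they do the work, as an engineer would, in place of code of your own. Each camera call takes 0.05 s, during which the arm holds its last target. There are 200 camera calls.

## Task

The cells in the upright silver charger are due for changing: squeeze the cover's release tab in, swing the top of the cover well out towards the charger's front while its foot stays in its groove, and lift it away. Then stand the cover upright in the slot of the wooden stand, foot fully down, and let go. Do not drop or lay the cover on the glass table top, and leave the dish and the glasses case where they are.

Things in the scene. Friction and masses are not known exactly. Their poses are not given: they have to be found in the camera images.
- cover_grip (a point): Middle of the cover's grip, where to take it: 108 mm above the cover's foot and 2.5 mm before it (-x), axes as cover. Two upright bars 10 mm deep (x), tops 20 mm above this point: a fixed post at y -20 to 0 mm and the ribbed release tab at y 10 to 20 mm. Over the outer faces 40 mm, squeezed 32 mm (then both at y -20 to 12 mm).
- cover: Silver-plastic plate 80 mm wide (y), 5 mm thick (x), 80 mm tall, about 90 g, with the grip bars on its top edge, standing in the charger's front frame, loose. Origin in the middle of its lower edge (foot). Axes at the start as the charger's: -x is the front, the way it swings out; y along its width, +y on the tab's side; z up its height.
- tab (a joint): Travel of the release tab along the cover's -y, towards the post: 0 out (latched), 0.008 m fully in at a firm stop. Spring 2 N at first, 6 N fully in; squeeze post and tab together. The cover is free from about 0.006. Let go, it springs out.
- charger: Upright silver cell charger, fixed, 120 mm wide (y), 98 mm tall; origin on the table under its shell's front face, front to -x. Brows (underside 92, top 98 mm above the table) beside the grip, 5 mm outside each bar and outwards, reach 14 mm forward over the cover's shoulders: it cannot lift straight up, so keep fingers above 98 mm and first swing its top out to -x.
- groove (a point): Middle of the groove floor, 10 mm above the table, within 2 mm of where the cover's foot stands at the start; axes as the charger. The lip before it is 8 mm high. About its foot the cover must swing at least 0.15 rad (top to -x) to clear the brows; the groove allows about 0.35 rad. Then it lifts out along its own height.
- slot (a point): Middle of the slot floor, 8 mm above the table; x across the slot, y along it, z up. The fixed wooden stand is a block 70 (x) x 120 (y) x 30 mm high with one slot 8 mm wide (x), 102 mm long (y), 22 mm deep, its long edges chamfered over the top 9 mm to a mouth about 20 mm wide. The cover may stand in it either way round.
- dish: Low terracotta dish, 100 mm across, 28 mm high, loose; origin under its centre.
- glasses_case: Aluminium reading-glasses case 60 x 155 x 30 mm lying flat, loose; origin under its centre.
Things that resemble listed ones, but are neither listed nor needed, are in the scene too. What is shaped like the cover but yellow is not meant.

How it is judged:
By the outcome, as a careful person would: the job done as asked, in the order asked, and still so for the second after the job is handed in, with the robot touching nothing.
It also fails if it takes over 51 s, if anything falls off the work surface, if the arm or the gripper's body presses on something with over 40 N, if the wrist force passes 120 N, or if a joint passes its speed limit or range.

## Working session

There is one attempt and no reset: what is moved stays moved. The work goes in short steps, Python scripts to look and compute and a tool call to move; the robot and the scene stay as the last step left them, time stands still between calls to the robot, and variables do not carry over. Pictures are saved under pics/ and viewed, at most 10 in all, crops included, and the job is handed in when it is done.

Besides the shell and the picture viewer there is one more tool, called after "Emit:" by a JSON object that holds its "op" and its "data", one argument or row to a line. apply_moves: Moves the arm, as the interface text tells. Its arguments: {"type":"object","properties":{"plan":{"type":"array"},"squeeze":{"type":"number"}},"required":["plan"]}

```bash
mkdir -p pics
cat > h.py <<'E'
import numpy as np, cv2
from workcell import manip, viewer
from scipy.spatial.transform import Rotation as R
def rot(q): return R.from_quat([q[1],q[2],q[3],q[0]]).as_matrix()
def grab(n):
    p=viewer.camera_params(n); im,d=viewer.get_image(n); return im,d,p
def rays(p,uv):
    uv=np.atleast_2d(np.array(uv,float)); x=(uv[:,0]-p['cx'])/p['fx']; y=(uv[:,1]-p['cy'])/p['fy']
    a,b=x.copy(),y.copy()
    for _ in range(10):
        s=1+p['k1']*(a*a+b*b); a,b=x/s,y/s
    return np.c_[a,b,np.ones(len(a))]
def plane(p,uv,z):
    r=rays(p,uv)@rot(p['orientation']).T; o=np.array(p['position']); return o+r*((z-o[2])/r[:,2])[:,None]
def cloud(p,d):
    v,u=np.mgrid[0:d.shape[0],0:d.shape[1]]; r=rays(p,np.c_[u.ravel(),v.ravel()])*d.ravel()[:,None]
    return (r@rot(p['orientation']).T+np.array(p['position'])).reshape(d.shape+(3,))
def save(n,im): cv2.imwrite('pics/'+n+'.png',im[...,::-1])
E
python3 - <<'E'
from h import *
for n in('scene','top'):
    im,d,p=grab(n); save(n,im); np.savez(n,im=im,d=d); print(n,p)
print(manip.read_state())
E
```

```text
scene {'fx': 418.4635283679576, 'fy': 418.4635283679576, 'cx': 325.4628947872865, 'cy': 200.86525815740103, 'k1': -0.09156944594306726, 'position': array([ 0.93044245, -0.06315736,  0.76108036]), 'orientation': array([-0.2022193 ,  0.69347525,  0.66283816, -0.19709136])}
top {'fx': 430.146264950169, 'fy': 430.146264950169, 'cx': 318.7077909957743, 'cy': 198.36699682515032, 'k1': -0.043304009583615036, 'position': array([ 0.3637574 , -0.04892867,  0.86598056]), 'orientation': array([-0.05859294,  0.71285673, -0.69600694,  0.06305943])}
{'time': 0.1, 'q': array([-1.28408196e+00,  2.45779105e-01,  1.55889366e+00,  1.29372525e-05,
        1.33866924e+00, -1.74080066e-01]), 'qvel': array([ 0.00274226, -0.00356224, -0.00361279, -0.00011058, -0.00068409,
       -0.00096807]), 'joint_efforts': array([ 3.84482619e-04, -4.30671608e+01, -3.27128470e+01, -1.80678267e-04,
        2.84554633e-03,  5.46104218e-06]), 'tool_pos': array([ 0.28894183, -0.58183564,  0.30286725]), 'orientation': array([-8.73642988e-04,  9.73575730e-01,  2.28362721e-01, -4.29493429e-05]), 'ft_force': array([-0.08150265,  0.31351821,  0.52781425]), 'wrist_torque': array([ 0.02146703, -0.01652924, -0.04666201]), 'gripper_force': 0.0, 'finger_gap': 0.08500847428703967}
```

View pics/scene.png

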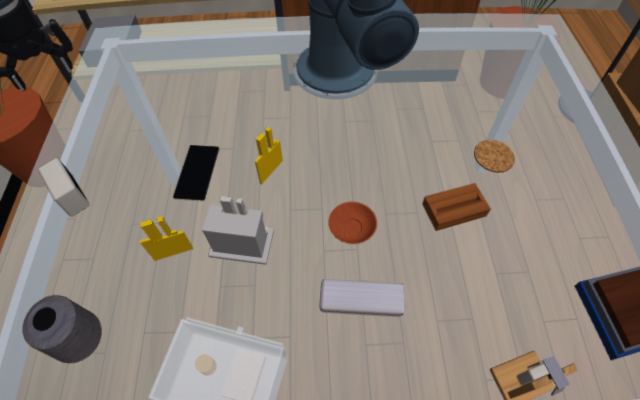

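View pics/top.png

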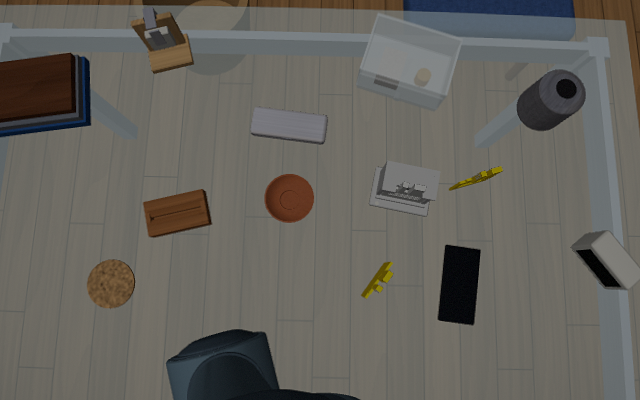

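Candidates for the cover: the silver charger with grip bars (scene 232,206; top 410,190), and yellow look-alikes (scene 267,155 and 165,238; top 377,280 and 475,178). I choose the silver one. Stand: scene (456,206), top (178,213), not the wooden block at scene (530,375).

Run:
```python
from h import *
T=np.load('top.npz');S=np.load('scene.npz')
a=cv2.resize(T['im'][150:225,360:450],(480,400),interpolation=cv2.INTER_CUBIC)
b=cv2.resize(S['im'][190:270,195:280],(425,400),interpolation=cv2.INTER_CUBIC)
b=cv2.resize(b,(320,400)) if 0 else b
im=np.hstack([a,b])[:, :]; im=cv2.resize(im,(800,int(400*800/905))); save('crop',cv2.convertScaleAbs(im,alpha=1.3))
p=viewer.camera_params('top'); C=cloud(p,T['d'])
ps=viewer.camera_params('scene'); Cs=cloud(ps,S['d'])
for n,c,box in(('top',C,(150,225,360,450)),('scene',Cs,(190,270,195,280))):
    q=c[box[0]:box[1],box[2]:box[3]].reshape(-1,3); q=q[(q[:,2]>.005)&(q[:,2]<.2)]
    for lo,hi in((.005,.02),(.085,.105),(.105,.135)):
        m=q[(q[:,2]>lo)&(q[:,2]<hi)]
        if len(m)>4:
            r=cv2.minAreaRect(m[:,:2].astype(np.float32)*1000); print(n,lo,hi,len(m),m.mean(0).round(4),r, np.percentile(m[:,2],[5,50,95]).round(4))
# stand
for n,c,I in(('top',C,T['im']),('scene',Cs,S['im'])):
    hsv=cv2.cvtColor(I,cv2.COLOR_RGB2HSV)
    b=(180,250,130,225) if n=='top' else (175,240,410,500)
    q=c[b[0]:b[1],b[2]:b[3]].reshape(-1,3); q0=q
    for lo,hi in ((.024,.036),(.003,.02)):
        q=q0[(q0[:,2]>lo)&(q0[:,2]<hi)]
        if len(q)>4: print(n,'stand',len(q),q.mean(0).round(4),cv2.minAreaRect(q[:,:2].astype(np.float32)*1000),np.median(q[:,2]))
```

```text
top 0.005 0.02 913 [ 0.5129 -0.2074  0.0107] ((529.4652709960938, -237.85748291015625), (156.8355255126953, 82.69702911376953), 79.53547668457031) [0.0066 0.0096 0.0179]
top 0.085 0.105 1442 [ 0.538  -0.2196  0.097 ] ((535.9867553710938, -220.65972900390625), (101.09840393066406, 56.97400665283203), 79.67664337158203) [0.094  0.0972 0.0995]
top 0.105 0.135 93 [ 0.5133 -0.2141  0.1207] ((515.9537963867188, -216.24029541015625), (40.035770416259766, 10.367733001708984), 79.55329895019531) [0.1072 0.1218 0.134 ]
scene 0.005 0.02 781 [ 0.5388 -0.2233  0.0109] ((493.704833984375, -250.23666381835938), (192.1376495361328, 153.7480926513672), 79.24494171142578) [0.0068 0.0106 0.0172]
scene 0.085 0.105 1539 [ 0.5428 -0.221   0.0979] ((537.3165283203125, -221.83551025390625), (100.73433685302734, 59.2396354675293), 79.66731262207031) [0.0893 0.0988 0.1009]
scene 0.105 0.135 176 [ 0.5211 -0.2172  0.1202] ((518.721435546875, -217.7992401123047), (39.91886520385742, 11.571390151977539), 81.45743560791016) [0.1065 0.1204 0.1332]
top stand 1920 [0.4742 0.2289 0.0289] ((474.5799255371094, 229.0846710205078), (71.32862854003906, 122.73651885986328), 14.262798309326172) 0.02907609541643369
top stand 315 [0.468  0.2157 0.0101] ((468.79962158203125, 236.697021484375), (196.4613800048828, 124.3797378540039), 89.20912170410156) 0.009190131115769051
scene stand 1579 [0.4785 0.2262 0.0303] ((476.32513427734375, 228.13067626953125), (72.47425079345703, 123.13594818115234), 14.303780555725098) 0.0306696167681203
scene stand 589 [0.4846 0.2143 0.0093] ((467.5423583984375, 235.75230407714844), (218.98660278320312, 163.4377899169922), 87.24781799316406) 0.008295006928551452
```

View pics/crop.png

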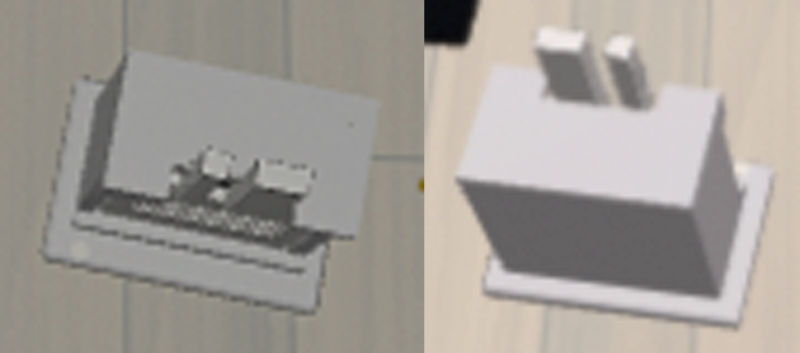

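The crop shows the silver cover in the charger. Its front faces the robot, the tab is on the +y side (left in the top view), and the charger is yawed about -10.4°. The grip centre is near (0.517, -0.217) and the closing line needs a turn of about -37°.

Emit:
{"op": "apply_moves", "data": {
  "plan": [
    [[45,45,0],-7.5,0.1],
    [[90,90,0],-15,0.2],
    [[125,125,0],-22.5,0.3],
    [[150,160,0],-30,0.3],
    [[170,200,0],-36.8,0.3]
  ],
  "squeeze": 25
}}

```text
time: 0.6
tool_pos: [0.4531, -0.3926, 0.3034]
orientation: [-0.0, 0.996, -0.093, -0.0]
ft_force: [0.1, -0.1, 0.3]
finger_gap: 0.0595
gripper_force: 0.0
```

Emit:
{"op": "apply_moves", "data": {
  "plan": [
    [[10,40,0],0,0.3],
    [[20,80,0],0,0.3],
    [[30,120,0],0,0.3],
    [[40,150,-20],0,0.3],
    [[50,165,-40],0,0.3]
  ]
}}

```text
time: 1.1
tool_pos: [0.5024, -0.2268, 0.2637]
orientation: [0.0, 0.996, -0.09, 0.0]
ft_force: [-0.6, -0.7, -0.5]
finger_gap: 0.0599
gripper_force: 0.0
```

Run:
```python
from h import *
s=manip.read_state(); print(s['time'],s['tool_pos'],s['orientation'],s['finger_gap'],s['q'])
im,d,p=grab('wrist'); save('w1',im); np.savez('w1',im=im,d=d); print(p['position'])
C=cloud(p,d).reshape(-1,3); c=C[(C[:,2]>.105)&(C[:,2]<.145)&(np.hypot(C[:,0]-.517,C[:,1]+.217)<.04)]
if len(c): print(len(c),cv2.minAreaRect(c[:,:2].astype(np.float32)*1000),np.percentile(c[:,2],[5,50,95]))
c=c[c[:,2]>.128]
if len(c): print(len(c),cv2.minAreaRect(c[:,:2].astype(np.float32)*1000),c[:,2].max())
T=np.load('top.npz');C=cloud(viewer.camera_params('top'),T['d'])
h=cv2.cvtColor(T['im'],cv2.COLOR_RGB2HSV);m=(abs(h[...,0].astype(int)-26)<6)&(h[...,1]>180)
for b in((150,220,440,510),(250,310,350,410)):
    k=np.zeros_like(m);k[b[0]:b[1],b[2]:b[3]]=1;q=C[m&k];print('yellow',q.min(0),q.max(0))
```

```text
1.1 [ 0.50237998 -0.22681999  0.26372286] [ 8.87079902e-05  9.95983430e-01 -8.95365545e-02  4.51638928e-04] 0.05989623609628296 [-6.29924023e-01  5.47074605e-02  1.84687384e+00  3.30476916e-04
  1.23914549e+00  1.12007809e+00]
[ 0.58546952 -0.24225302  0.33447085]
1271 ((517.0781860351562, -218.39703369140625), (40.61993408203125, 10.471771240234375), 78.68540954589844) [0.10889549 0.13694254 0.13936886]
840 ((516.7357177734375, -218.3538055419922), (40.538246154785156, 10.376265525817871), 79.61436462402344) 0.14041016970505132
yellow [ 0.53744749 -0.39009418  0.00539485] [ 0.55983129 -0.31943279  0.13165987]
yellow [ 0.32294266 -0.18821278  0.0045203 ] [ 0.38747596 -0.13920347  0.13047991]
```

View pics/w1.png

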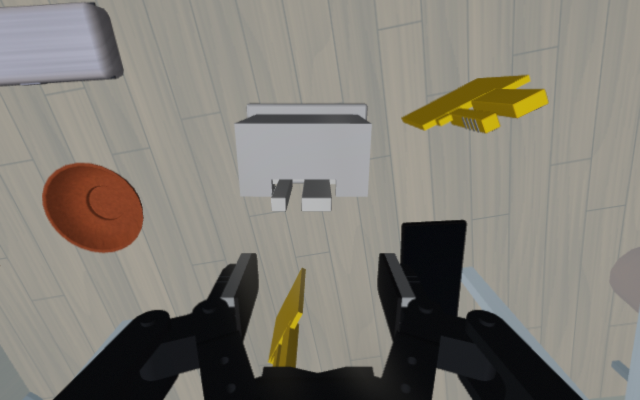

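The wrist view shows the charger at (303,155), tab bar at (281,196), post at (317,196), and yellow decoys at (475,100) and (288,320). The grip centre is (516.9, -218.4) with its top at 138 mm, which agrees with the text. I aim 4 mm towards the post.

Emit:
{"op": "apply_moves", "data": {
  "plan": [
    [[4,-3,-10],0,0.3],
    [[7,-5,-25],0,0.3],
    [[7,-5,-40],0,0.3],
    [[7,-5,-50],0,0.3],
    [[7,-5,-50],0,0.3]
  ]
}}

```text
time: 1.65
tool_pos: [0.5079, -0.2343, 0.2115]
orientation: [-0.001, 0.996, -0.091, -0.002]
ft_force: [0.1, 0.3, 0.3]
finger_gap: 0.0595
gripper_force: 0.0
```

Emit:
{"op": "apply_moves", "data": {
  "plan": [
    [[4,6,0],0,0.3],
    [[8,12,-5],0,0.3],
    [[8,12,-15],0,0.3],
    [[8,12,-22],0,0.3],
    [[8,12,-22],0,0.3]
  ]
}}

```text
time: 2.15
tool_pos: [0.5163, -0.2217, 0.1902]
orientation: [-0.001, 0.996, -0.09, -0.001]
ft_force: [-0.7, -0.1, 0.2]
finger_gap: 0.0596
gripper_force: 0.0
```

Run:
```python
from h import *
s=manip.read_state(); print(s['time'],s['tool_pos'],s['orientation'],s['qvel'],s['ft_force'])
```

```text
2.15 [ 0.51627885 -0.22165827  0.1902223 ] [-6.76955528e-04  9.95897183e-01 -9.04803363e-02 -1.28491884e-03] [-0.00364809 -0.01261144 -0.01410672  0.00148723  0.01094141  0.0010256 ] [-0.66845916 -0.08864111  0.2037559 ]
```

Settled and on target laterally. Next I lower the last 11 mm and close.

Emit:
{"op": "apply_moves", "data": {
  "plan": [
    [[0,0,-5],0,0.3],
    [[0,-1,-11],0,0.3],
    [[0,-1,-11],0,0.3],
    [[0,-1,-11],0,0.5],
    [[0,-1,-11],0,0.55]
  ]
}}

```text
time: 2.65
tool_pos: [0.5172, -0.223, 0.1813]
orientation: [-0.001, 0.996, -0.091, 0.0]
ft_force: [0.3, 3.3, 2.2]
finger_gap: 0.0383
gripper_force: 1.6
```

Emit:
{"op": "apply_moves", "data": {
  "plan": [
    [[0,0,0],0,0.6],
    [[0,0,0],0,0.65],
    [[0,0,0],0,0.75],
    [[0,0,0],0,0.8],
    [[0,0,0],0,0.8]
  ]
}}

```text
time: 3.15
tool_pos: [0.5172, -0.2235, 0.1814]
orientation: [0.0, 0.996, -0.091, 0.0]
ft_force: [-0.8, -0.7, 4.1]
finger_gap: 0.0296
gripper_force: 25.5
```

Emit:
{"op": "apply_moves", "data": {
  "plan": [
    [[-4,0.7,0],0,0.8],
    [[-8,1.5,-0.3],0,0.8],
    [[-12,2.2,-0.6],0,0.8],
    [[-16,2.9,-1.2],0,0.8],
    [[-16,2.9,-1.2],0,0.8]
  ]
}}

```text
time: 3.65
tool_pos: [0.5008, -0.2204, 0.1802]
orientation: [0.0, 0.996, -0.091, 0.0]
ft_force: [1.4, 0.0, 5.5]
finger_gap: 0.0297
gripper_force: 25.8
```

Emit:
{"op": "apply_moves", "data": {
  "plan": [
    [[-4,0.7,-0.6],0,0.8],
    [[-8,1.5,-1.4],0,0.8],
    [[-12.5,2.3,-2.5],0,0.8],
    [[-12.5,2.3,-2.5],0,0.8],
    [[-12.5,2.3,-2.5],0,0.8]
  ]
}}

```text
time: 4.15
tool_pos: [0.488, -0.218, 0.1773]
orientation: [0.0, 0.996, -0.091, -0.0]
ft_force: [-0.2, 0.6, 6.0]
finger_gap: 0.0294
gripper_force: 26.0
```

Run:
```python
from h import *
im,d,p=grab('scene'); a=cv2.resize(im[180:270,185:285],(500,450),interpolation=cv2.INTER_CUBIC)
im2,d2,p2=grab('wrist'); save('s2',np.hstack([a,cv2.resize(im2[80:320,240:400],(300,450))]))
s=manip.read_state(); print(s['time'],s['tool_pos'],s['ft_force'],s['wrist_torque'],s['finger_gap'],s['gripper_force'])
```

```text
4.25 [ 0.48800186 -0.21800804  0.17736699] [-0.12940941  0.18348033  5.95601184] [ 0.23251262 -0.2578324   0.01787305] 0.029339313485105732 26.035948991775513
```

View pics/s2.png

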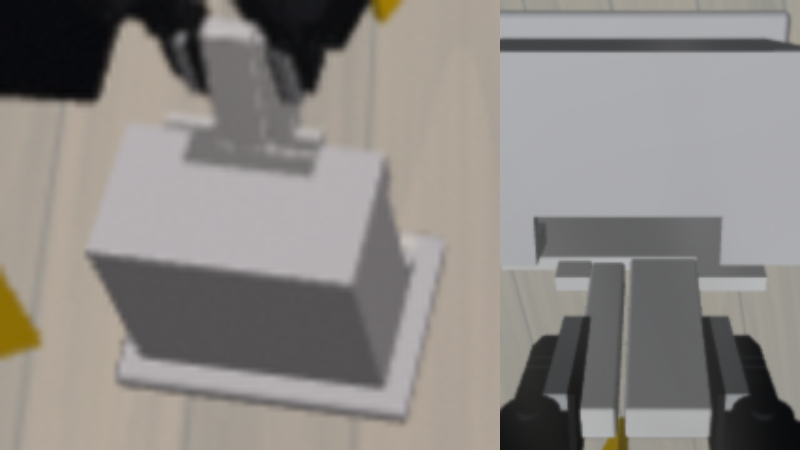

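The cover's top stands out in front of the brows (shoulders seen at about 165-320,130) with the tab pressed against the post. I lift along its height.

Emit:
{"op": "apply_moves", "data": {
  "plan": [
    [[-1,0.2,4],0,0.8],
    [[-2.5,0.5,10],0,0.8],
    [[-5,0.9,20],0,0.8],
    [[-8,1.5,32],0,0.8],
    [[-12,2,45],0,0.8]
  ]
}}

```text
time: 4.75
tool_pos: [0.4758, -0.2158, 0.2229]
orientation: [-0.0, 0.996, -0.091, -0.001]
ft_force: [0.4, -0.6, -1.4]
finger_gap: 0.0298
gripper_force: 25.1
```

Emit:
{"op": "apply_moves", "data": {
  "plan": [
    [[-10,0,20],0,0.8],
    [[-15,0,45],0,0.8],
    [[-15,0,65],0,0.8],
    [[-15,0,80],0,0.8],
    [[-15,0,80],0,0.8]
  ]
}}

```text
time: 5.25
tool_pos: [0.4621, -0.2167, 0.3053]
orientation: [0.001, 0.996, -0.091, 0.002]
ft_force: [0.9, -0.1, -1.3]
finger_gap: 0.0297
gripper_force: 25.1
```

Run:
```python
from h import *
s=manip.read_state(); print(s['time'],s['tool_pos'],s['ft_force'],s['finger_gap'],s['gripper_force'])
im,d,p=grab('scene'); C=cloud(p,d); np.savez('s3',im=im,d=d)
tp=s['tool_pos']; m=(np.linalg.norm(C[...,:2]-tp[:2],axis=2)<.09)&(C[...,2]>.105)&(C[...,2]<tp[2]-.06)&(im.min(2)>90)
q=C[m]; print(len(q))
for z in np.arange(.1,tp[2],.015):
    k=q[abs(q[:,2]-z)<.0075]
    if len(k)>5: print(z.round(3),len(k),((k-tp)@np.array([.983,-.18,0])).mean().round(4),((k-tp)@np.array([.18,.983,0])).min().round(4),((k-tp)@np.array([.18,.983,0])).max().round(4))
```

```text
5.25 [ 0.46211604 -0.21665922  0.30528125] [ 0.87099372 -0.1078619  -1.31910978] 0.029689307218890213 25.05616933107376
1771
0.145 221 0.0313 -0.0352 0.0444
0.16 272 0.0282 -0.0348 0.0442
0.175 291 0.0247 -0.0347 0.0445
0.19 301 0.0212 -0.0344 0.0444
0.205 322 0.0175 -0.0348 0.0448
0.22 206 0.0132 -0.0347 0.0266
0.235 138 0.0098 -0.0207 0.0224
0.25 20 0.0077 -0.0204 0.0114
```

Held, tilted about 0.235 rad, with the foot 30 mm ahead in cover x and 5 mm in +y of the TCP, about 169 mm below it. I carry it to the stand.

Emit:
{"op": "apply_moves", "data": {
  "plan": [
    [[0,15,0],0,0.8],
    [[0,45,0],2,0.8],
    [[-1,80,0],4,0.8],
    [[-2,118,0],6,0.8],
    [[-4,158,0],9,0.8]
  ]
}}

```text
time: 5.8
tool_pos: [0.4564, -0.0558, 0.3005]
orientation: [-0.001, 1.0, -0.011, -0.001]
ft_force: [0.9, 0.9, -2.0]
finger_gap: 0.0295
gripper_force: 25.1
```

Emit:
{"op": "apply_moves", "data": {
  "plan": [
    [[-2,40,0],3,0.8],
    [[-4,80,0],6,0.8],
    [[-6,120,0],9,0.8],
    [[-8,155,0],12,0.8],
    [[-9,190,0],14,0.8]
  ]
}}

```text
time: 6.3
tool_pos: [0.4468, 0.1343, 0.3006]
orientation: [-0.0, 0.994, 0.111, -0.002]
ft_force: [1.0, -0.7, -1.1]
finger_gap: 0.0296
gripper_force: 25.1
```

Emit:
{"op": "apply_moves", "data": {
  "plan": [
    [[0,30,0],1,0.8],
    [[-1,55,0],1.7,0.8],
    [[-1,75,0],1.7,0.8],
    [[-1,85,0],1.7,0.8],
    [[-1,85,0],1.7,0.8]
  ]
}}

```text
time: 6.8
tool_pos: [0.4465, 0.2179, 0.301]
orientation: [0.0, 0.992, 0.126, -0.001]
ft_force: [0.5, -0.6, -0.8]
finger_gap: 0.03
gripper_force: 25.1
```

```bash
cat > look.py <<'E'
from h import *
s=manip.read_state(); print(s['time'],s['tool_pos'],s['orientation'],s['ft_force'],s['finger_gap'],s['gripper_force'])
a=np.deg2rad(14.3); xs=np.array([np.cos(a),np.sin(a),0]); ys=np.array([-np.sin(a),np.cos(a),0]); st=np.array([.4754,.2286,0])
def look():
    im,d,p=grab('scene'); C=cloud(p,d); tp=s['tool_pos']
    m=(np.linalg.norm(C[...,:2]-tp[:2],axis=2)<.09)&(C[...,2]>.04)&(C[...,2]<tp[2]-.06)&(im.min(2)>90)&(im.max(2).astype(int)-im.min(2)<40)
    q=C[m]; print(len(q))
    for z in np.arange(q[:,2].min()+.0075,tp[2]-.05,.015):
        k=q[abs(q[:,2]-z)<.0075]-st
        if len(k)>5: print(z.round(3),len(k),'x',(k@xs).mean().round(4),'y',(k@ys).min().round(4),(k@ys).max().round(4))
    return im
E
python3 - <<'E'
from look import *
im=look()
for n in('top','scene'):
    T=np.load(n+'.npz');C=cloud(viewer.camera_params(n),T['d']).reshape(-1,3)-st
    l=np.c_[C@xs,C@ys,C[:,2]]; k=(abs(l[:,0])<.03)&(abs(l[:,1])<.045)&(l[:,2]>0)&(l[:,2]<.04)
    l=l[k]
    for x in np.arange(-16,18,2): 
        j=l[abs(l[:,0]*1000-x)<1]; print(n,x,len(j),np.median(j[:,2]).round(4) if len(j) else '')
    j=l[l[:,2]<.024]; print(j.min(0),j.max(0))
im2,d2,p2=grab('wrist'); save('w4',np.hstack([cv2.resize(im2,(400,250)),cv2.resize(im[130:250,380:530],(312,250))]))
E
```

```text
6.8 [0.44651452 0.21792645 0.30100835] [ 1.28669564e-04  9.92085279e-01  1.25559951e-01 -1.21667213e-03] [ 0.46786319 -0.60029966 -0.83246513] 0.029955182401893543 25.074323415756226
1506
0.14 197 x 0.0001 y -0.0392 0.0414
0.155 231 x -0.0033 y -0.0392 0.0419
0.17 251 x -0.0071 y -0.0385 0.0411
0.185 251 x -0.0109 y -0.039 0.043
0.2 272 x -0.0148 y -0.0398 0.0413
0.215 173 x -0.0186 y -0.0401 0.0219
0.23 104 x -0.0215 y -0.0176 0.0235
0.245 26 x -0.0234 y -0.0126 0.0251
top -16 51 0.0296
top -14 49 0.0302
top -12 42 0.0301
top -10 31 0.0283
top -8 36 0.0256
top -6 37 0.0243
top -4 29 0.0215
top -2 2 0.0166
top 0 26 0.0082
top 2 66 0.008
top 4 103 0.0201
top 6 55 0.0244
top 8 58 0.027
top 10 55 0.0293
top 12 47 0.0307
top 14 40 0.0296
top 16 42 0.0294
[-0.00788208 -0.04479425  0.00438224] [0.00849271 0.04475533 0.02399866]
scene -16 33 0.0319
scene -14 26 0.0314
scene -12 37 0.0322
scene -10 60 0.0305
scene -8 47 0.0281
scene -6 51 0.0262
scene -4 134 0.0181
scene -2 16 0.0235
scene 0 0 
scene 2 2 0.0223
scene 4 16 0.0242
scene 6 17 0.0259
scene 8 15 0.028
scene 10 23 0.0303
scene 12 21 0.0322
scene 14 49 0.0316
scene 16 37 0.0309
[-0.0054607  -0.0444365   0.00791934] [0.00502324 0.04485446 0.02397523]
```

View pics/w4.png

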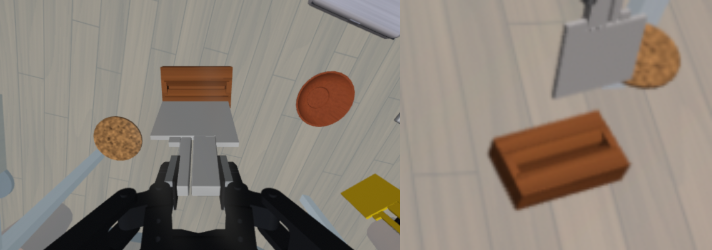

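The wrist view shows the slot at about (197,86) and the cover hanging above it. Measured slot centre x is about 0 and the cover foot about -1 mm, with yaw matching. I lower the foot into the mouth.

Emit:
{"op": "apply_moves", "data": {
  "plan": [
    [[1,0,-20],0,0.8],
    [[1,0,-45],0,0.8],
    [[1,0,-70],0,0.8],
    [[1,0,-85],0,0.8],
    [[1,0,-85],0,0.8]
  ]
}}

```text
time: 7.4
tool_pos: [0.4471, 0.2156, 0.2146]
orientation: [0.0, 0.992, 0.124, -0.003]
ft_force: [0.1, -0.2, 0.0]
finger_gap: 0.0295
gripper_force: 25.1
```

Emit:
{"op": "apply_moves", "data": {
  "plan": [
    [[0,0,-6],0,0.8],
    [[0,0,-12],0,0.8],
    [[0,0,-18],0,0.8],
    [[0,0,-22],0,0.8],
    [[0,0,-22],0,0.8]
  ]
}}

```text
time: 7.9
tool_pos: [0.4481, 0.2169, 0.1946]
orientation: [0.0, 0.992, 0.125, -0.001]
ft_force: [0.1, -0.7, -1.5]
finger_gap: 0.0297
gripper_force: 25.1
```

```bash
python3 -c "
from look import *
im=look()"
```

```text
7.9 [0.4481484  0.21689677 0.19460797] [ 7.28147491e-05  9.92214577e-01  1.24538885e-01 -5.42125810e-04] [ 0.09838594 -0.6793428  -1.48530524] 0.029712923562285356 25.078328847885132
998
0.048 176 x -0.002 y -0.0406 0.0392
0.063 180 x -0.0055 y -0.0406 0.0394
0.078 189 x -0.0088 y -0.041 0.0391
0.093 197 x -0.0123 y -0.041 0.04
0.108 149 x -0.0159 y -0.0409 0.0217
0.123 81 x -0.0194 y -0.026 0.0146
0.138 25 x -0.0222 y -0.0314 0.0165
```

Emit:
{"op": "apply_moves", "data": {
  "plan": [
    [[0,0,-3],0,0.8],
    [[0,0,-6],0,0.8],
    [[4,1,-6],0,0.8],
    [[8,2,-6],0,0.8],
    [[8,2,-6],0,0.8]
  ]
}}

```text
time: 8.45
tool_pos: [0.4571, 0.2191, 0.1901]
orientation: [0.0, 0.992, 0.125, -0.0]
ft_force: [-2.9, -1.4, 5.8]
finger_gap: 0.0294
gripper_force: 26.2
```

Emit:
{"op": "apply_moves", "data": {
  "plan": [
    [[4,1,-1],0,0.8],
    [[8,2,-2],0,0.8],
    [[12,3,-3],0,0.8],
    [[16,4,-4],0,0.8],
    [[16,4,-4],0,0.8]
  ]
}}

```text
time: 8.95
tool_pos: [0.4727, 0.223, 0.1847]
orientation: [-0.0, 0.992, 0.124, -0.0]
ft_force: [-1.3, -0.8, -1.9]
finger_gap: 0.0297
gripper_force: 25.1
```

```bash
python3 -c "
from look import *
im=look()"
```

```text
8.95 [0.47270152 0.22301411 0.18465497] [-3.33182450e-05  9.92223684e-01  1.24467128e-01 -3.07846729e-04] [-1.34269347 -0.78442872 -1.86549189] 0.02968455531506318 25.142423808574677
608
0.048 121 x 0.0022 y -0.038 0.0395
0.063 134 x 0.0017 y -0.0407 0.0392
0.078 148 x 0.0015 y -0.0402 0.0397
0.093 127 x 0.0005 y -0.041 0.0379
0.108 48 x 0.0016 y -0.0213 0.0169
0.123 29 x 0.0023 y -0.0328 0.0157
```

Nearly upright, with the foot about 5 mm above the slot floor. I finish the lowering.

Emit:
{"op": "apply_moves", "data": {
  "plan": [
    [[1,0,-2],0,0.8],
    [[2,0.5,-4],0,0.8],
    [[2,0.5,-5],0,0.8],
    [[2,0.5,-6],0,0.8],
    [[2,0.5,-6],0,0.8]
  ]
}}

```text
time: 9.5
tool_pos: [0.4744, 0.2234, 0.179]
orientation: [0.0, 0.992, 0.124, -0.0]
ft_force: [-2.4, -1.3, -0.9]
finger_gap: 0.0298
gripper_force: 25.2
```

```bash
python3 -c "
from look import *
im=look()"
```

```text
9.5 [0.47441537 0.22344455 0.17904384] [ 6.42477026e-06  9.92220362e-01  1.24493987e-01 -1.71019107e-05] [-2.36831294 -1.29213197 -0.88686321] 0.029779428200710945 25.23681253194809
532
0.048 120 x 0.0025 y -0.0403 0.0399
0.063 124 x 0.0024 y -0.039 0.04
0.078 131 x 0.0023 y -0.0391 0.0395
0.093 100 x 0.0016 y -0.0407 0.0202
0.108 43 x 0.0037 y -0.0237 0.0165
0.123 13 x 0.0035 y -0.0119 0.0165
```

Emit:
{"op": "apply_moves", "data": {
  "plan": [
    [[0,0,-1],0,0.8],
    [[0,0,-2],0,0.8],
    [[0,0,-2],0,0.8],
    [[0,0,-2],0,0.8],
    [[0,0,-2],0,0.8]
  ]
}}

```text
time: 10.05
tool_pos: [0.4753, 0.2235, 0.1784]
orientation: [0.0, 0.992, 0.124, 0.001]
ft_force: [-3.6, -2.1, 6.0]
finger_gap: 0.0296
gripper_force: 26.4
```

Floor contact (6 N). I ease off and release slowly.

Emit:
{"op": "apply_moves", "data": {
  "plan": [
    [[-1,0,1],0,0.7],
    [[-1,0,1],0,0.6],
    [[-1,0,1],0,0.5],
    [[-1,0,1],0,0.4],
    [[-1,0,1],0,0.3]
  ]
}}

```text
time: 10.55
tool_pos: [0.4737, 0.2235, 0.1783]
orientation: [-0.0, 0.992, 0.124, 0.0]
ft_force: [-0.2, -0.2, 0.6]
finger_gap: 0.0599
gripper_force: 0.0
```

Emit:
{"op": "apply_moves", "data": {
  "plan": [
    [[-1,0,1],0,0.2],
    [[-1,0,1],0,0.2],
    [[-1,0,11],0,0.2],
    [[-1,0,30],0,0.2],
    [[-1,0,60],0,0.2]
  ]
}}

```text
time: 11.05
tool_pos: [0.4715, 0.2232, 0.2378]
orientation: [0.0, 0.992, 0.124, -0.002]
ft_force: [0.1, 0.6, -0.4]
finger_gap: 0.0685
gripper_force: 0.0
```

Emit:
{"op": "apply_moves", "data": {
  "plan": [
    [[0,0,20],0,0.2],
    [[0,0,50],0,0.2],
    [[-15,0,70],0,0.2],
    [[-35,0,80],0,0.2],
    [[-35,0,80],0,0.2]
  ]
}}

```text
time: 11.55
tool_pos: [0.437, 0.2238, 0.3209]
orientation: [-0.0, 0.992, 0.125, 0.002]
ft_force: [0.4, -0.0, 0.7]
finger_gap: 0.0683
gripper_force: 0.0
```

Run:
```python
from look import *
im=look()
im2,d,p=grab('scene'); C=cloud(p,d); l=C-st; m=(abs(l@xs)<.02)&(abs(l@ys)<.05)&(C[...,2]>.04)&(C[...,2]<.16); print('top z',np.percentile(C[m][:,2],[50,99,100]))
for z in np.arange(.04,.14,.015):
    k=l[m&(abs(C[...,2]-z)<.0075)]; print(z,len(k),(k@xs).mean(),(k@ys).min(),(k@ys).max())
save('end',np.hstack([cv2.resize(im2,(480,300)),cv2.resize(im2[110:250,400:520],(257,300))]))
```

```text
11.55 [0.4369709  0.22382645 0.3209227 ] [-3.34016661e-04  9.92163274e-01  1.24927753e-01  2.23233345e-03] [ 0.4166864 -0.0496416  0.6944166] 0.06825525289190798 0.0
675
0.048 127 x 0.002 y -0.0446 0.0343
0.063 122 x 0.0018 y -0.0445 0.0337
0.078 129 x 0.0017 y -0.0445 0.034
0.093 94 x 0.001 y -0.0468 0.0233
0.108 54 x 0.0025 y -0.0256 0.0127
0.123 55 x 0.0022 y -0.0254 0.0124
0.138 87 x -0.0015 y -0.0264 0.0134
0.258 6 x -0.0276 y -0.0363 -0.0304
top z [0.08459337 0.13736556 0.13845056]
0.04 65 0.0019743129330634665 -0.04652220539220305 0.03402913820263849
0.055 135 0.0018270306175224556 -0.046567513877490606 0.035715389087520664
0.07 138 0.0018127837756500664 -0.04649462991737871 0.03408835183850029
0.08499999999999999 155 0.0009209748344277914 -0.04717590399569124 0.032560061002385184
0.1 80 0.000886981162705174 -0.026553740015555338 0.012337338369403756
0.11499999999999999 92 0.0009058679283139589 -0.026373297210437522 0.015154093263847585
0.13 143 -0.00045301807027144916 -0.02639356551371058 0.013665697473175895
```

View pics/end.png

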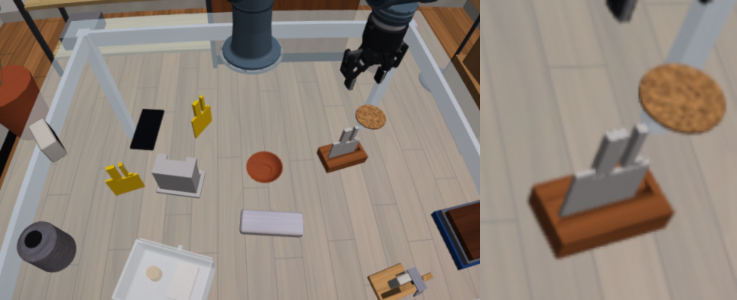

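The picture shows the cover upright in the stand at (343,150). Its top is at about 136-137 mm, which means the foot is fully down. The dish and glasses case have not moved and the gripper is clear.

```bash
python3 -c "
from workcell import manip; print(manip.sign_off())"
```

```text
the job is handed in; nothing more can be done
None
```

The silver cover was released, swung out and lifted from the charger, and now stands upright in the wooden stand's slot, foot fully down; it was let go and the job handed in at about 12 s of the 51 s allowed.

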